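# Level the pantry riser shelf

### The job

The end of the small pantry riser shelf that stands on the levelling foot has sunk. Lay the spirit level lengthwise on the shelf board and press it down to bed it before you touch the foot, then turn the knob of the levelling foot until the shelf is level and the bubble sits centred between its two lines. Finish holding: press the level down on the board with the fingers, firmly but not hard (about 10 N), keep the bubble centred, and leave the cans and other groceries where they stand.

Things in the scene. Friction and masses are not known exactly. Their poses are not given: they have to be found in the camera images.
- level: pocket spirit level: solid aluminium bar with black end caps, 160 long (x), 24 wide (y), 40 mm tall (z), about 0.25 kg, lying on the worktop at the left. Origin: centre of its underside. In the middle of its flat top a 60 mm vial window with two black cross lines 23.6 mm apart and a pale 16 mm bubble that slides along x. Its top may be pressed anywhere on the middle 120 mm.
- bubble (a joint): offset of the bubble from the vial's middle, in m, positive towards the level's +x end, range -0.020 to 0.020. It floats to the higher end, about 10 mm per degree of slope, and takes about 1.5 s to settle once the level is still. Centred (whole bubble between the lines): within 3 mm of 0.
- shelf: white riser board, 280 long (y), 130 mm deep (x), its top about 65 mm above the worktop; it tilts on a trestle at its +y (left) end and stands on one levelling foot at its -y (right) end. Origin: on the tilt axis, in the plane of the top, 15 mm in from the left end; x, y in the top surface, z normal to it. At first the right end is 0.8 to 1.6 degrees low.
- shelf_mid (a point): middle of the board's top surface (125 mm from the shelf origin along -y); axes as the shelf's
- foot (a joint): turn of the foot in rad, 0 to 3.6, growing clockwise seen from above, which raises the right end. A stiff screw (0.2 N m) that stays where left; pressing the board does not turn it. 1 rad lifts the slope by 0.0122 rad and moves the bubble 7 mm towards the foot end. It starts 1.1 to 2.4 rad short of level. At 0 the wing lies along the shelf's x; at value a it is turned clockwise by a.
- foot_grip (a point): centre of the black wing knob on the upright foot screw, 25 mm beyond the board's right end, 110 mm above the worktop, on the vertical turning axis. The wing is a bar 48 mm long (along this point's x) and 14 mm thick, from 94 to 124 mm above the worktop, to be pinched across its thickness. Its height does not change as it turns.
- foot_wing (a point): one end of the knob's wing, 24 mm from the turning axis, 110 mm above the worktop
- can_a: a standing food can, 74 mm across, 105 mm tall, in front of the riser shelf; a bystander, origin at the centre of its underside
- can_b: a standing food can, 74 mm across, 105 mm tall, beyond the riser shelf; a bystander, origin at the centre of its underside
- can_c: a low wide can, 84 mm across, 60 mm tall, nearer the robot than the riser shelf; a bystander, origin at the centre of its underside
- can_d: a big can, 100 mm across, 120 mm tall, far left; a bystander, origin at the centre of its underside
- jar: a glass jar, 70 mm across, 110 mm tall, near right; a bystander, origin at the centre of its underside
- carton: an upright packet, 60 x 130 x 170 mm, far right; a bystander, origin at the centre of its underside
- mug: a white mug, 80 mm across, 90 mm tall, near left; a bystander, origin at the centre of its underside

How it is judged (in metres and radians):
On the way, in this order (a step that is already met when the one before it is completed fails the run):
1. the level lies lengthwise on the board and is pressed down on it, the foot not yet turned (its wing end within 5 mm of where it began) (x of level in the frame of shelf between -0.052 and 0.052 m and y of level in the frame of shelf between -0.21 and -0.04 m and z of level in the frame of shelf between -0.004 and 0.006 m and angle between the x axis of level and the y axis of shelf, either way round below 0.2 rad and angle between level's own z axis and vertical below 0.1 rad and contact force between level and shelf above 6 N and distance of foot_wing from where it was at the start of the episode below 0.005 m), for 0.2 s.
2. the levelling foot has been turned until the shelf is level (angle between shelf's own z axis and vertical below 0.0055 rad and x of level in the frame of shelf between -0.052 and 0.052 m and y of level in the frame of shelf between -0.21 and -0.04 m and z of level in the frame of shelf between -0.004 and 0.006 m and angle between the x axis of level and the y axis of shelf, either way round below 0.2 rad and angle between level's own z axis and vertical below 0.1 rad), for 0.2 s.
At the end, for the whole second after the job is handed in: For the last second the fingers press the level (over 3 N), which bears on the board with 6 to 35 N and lies still, lengthwise (within 0.2 rad) and within 52 mm of its long centre line; the bubble is within 3 mm of centre and the board within 0.0055 rad of level (all of step 2 and contact force between level and shelf between 6 and 35 N and contact force between the fingers and level above 3 N and value of joint bubble between -0.003 and 0.003 m and linear speed of level below 0.01 m/s); the arm keeps its last pose, push and grip.
It fails at once if the level is rammed on the board (over 50 N) (contact force between level and shelf above 50 N).
It fails at once if a can, jar, packet or mug is moved by more than 30 mm (distance of any of can_a, can_b, can_c, can_d, jar, carton, mug from where it was at the start of the episode above 0.03 m).
It also fails if it takes over 61 s, if anything falls off the work surface, if the arm or the gripper's body presses on something with over 40 N, if the wrist force passes 120 N, or if a joint passes its speed limit or range.

### The arm

A 6-joint arm with a two-finger parallel gripper is mounted at the origin on the work surface. World frame = base frame: x ahead of the robot, y to its left, z up, the work surface at z = 0. Lengths are in m, angles in degrees, forces in N, time in s.
With the tool pointing down it reaches from about 0.35 to 0.875 m from the base axis. Payload 4.2 kg.
Tool frame: the origin (TCP) lies midway between the tips of the shut fingers; the grasp point (between the pads) lies 19 mm behind it; z points along the fingers, y is the line along which they close (so a half turn about z gives the same grasp; the last joint's range is limited). The gripper opens to 87 mm and grips with 3 to 60 N. Pads are 19 mm wide; open, the fingers measure 117 mm over their backs; the gripper's body (75 mm by 190 mm) begins 51 mm behind the grasp point.
Start: joints at [-60.012, 22.042, 0.453, 0, -68.411, -14.817], TCP at [0.164, -0.603, 0.223] pointing down, gripper open.
Joint ranges: [-179.83, 179.83], [-69.29, 118.12], [-61.27, 80.66], [-181.25, 117.63], [-171.15, -9.14], [-177.46, 177.46]. Speed limits (degrees/s): [159.86, 159.86, 180, 180, 180, 180].

### API

Orientations are given as a 3x3 rotation matrix whose columns are the frame's x, y, z axes.
In Python, from station import r gives the robot as it stands.
- The arm moves only by the shell command python3 steer.py 'ROWS'. ROWS is a JSON list of rows, 1 to 8 of them, each of 7 numbers: the opening from 0.0 (shut) to 1.0 (fully open), then dx, dy, dz in m, then a rotation vector rx, ry, rz in degrees; each row is the pose to reach, as a shift and turn from the pose commanded when the command began, along the tool's axes at that moment; what a row does not reach only later rows make up. A row lasts 1/10 s, in which the tool goes at most 0.05 m and 8.59 degrees, less where a joint would pass 70% of its speed; a pose out of reach is approached as far as the arm can. The fingers move at their own pace and stop on an object; the grip force is fixed at half the most. Time passes only in rows, so rows that do not move let the fingers close. It prints the time, the measured TCP pose, the force, the opening and the grip force at its end.
- r.sense(): the state, without advancing time (a new reading comes with each control period).
- r.capture(name): name is "scene" or "top" or "wrist"; returns a dict with "pixels" (400x640x3 uint8, red, green, blue), "z_map" (400x640 float32, m along the optical axis (not along the pixel's ray), 0 where there is no reading), "K" (3x3 intrinsics, pixels), "world_from_camera" (4x4, takes a point from camera to world coordinates). Camera axes: x right, y up, looking along -z (the intrinsics and any distortion apply to the point x, -y, -z); pixel columns grow to the right and rows downward; lengths in m; the calibration is good to about 2 mm. A picture is of the moment at which its call begins.
- r.finish_job(): hands the job in; it is judged then, once.
The state is a dict: "time_s": time; "joints": joint angles; "joint_velocities": joint speeds; "effort": joint torques, N m; "tcp_pos": TCP position; "ee_rot": TCP orientation; "wrist_force": force on the tool from outside, world axes, zero at the start; "moment": the same for the moment, N m; "gripper_width": opening from 0.0 (shut) to 1.0 (fully open); "gripper_force": force on a finger pad.
Only numpy, scipy, OpenCV 4.12 (cv2) and the standard library are available. Lean on these libraries where they do the work, as an engineer would, in place of code of your own. Each camera call takes 0.05 s, during which the arm holds its last target. There are 200 camera calls.

## Working session

There is one attempt and no reset: what is moved stays moved. The work goes in short steps, Python scripts to look and compute and a shell command to move; the robot and the scene stay as the last step left them, time stands still between calls to the robot, and variables do not carry over. Pictures are saved under pics/ and viewed, at most 10 in all, crops included, and the job is handed in when it is done.

```bash
ls; mkdir -p pics
cat > h.py <<'E'
from station import r
import numpy as np, cv2
def cap(n,f=None):
    c=r.capture(n)
    if f: cv2.imwrite('pics/'+f,c['pixels'][:,:,::-1])
    return c
def cloud(c):
    z=c['z_map'];K=c['K'];v,u=np.mgrid[:z.shape[0],:z.shape[1]]
    p=np.stack([(u-K[0,2])/K[0,0]*z,-(v-K[1,2])/K[1,1]*z,-z,np.ones_like(z)],-1)
    return (p@c['world_from_camera'].T)[...,:3]
E
python3 - <<'E'
from h import *
s=cap('scene','s1.png');t=cap('top','t1.png')
for c in(s,t): print(c['K'],c['world_from_camera'].round(3))
np.savez('c.npz',s=cloud(s),t=cloud(t),sp=s['pixels'],tp=t['pixels'])
print(r.sense())
E
```

```text
pics
station.py
steer.py
[[455.41585808   0.         322.13872202]
 [  0.         455.41585808 194.74592642]
 [  0.           0.           1.        ]] [[ 0.581 -0.579  0.572  1.27 ]
 [ 0.814  0.425 -0.396 -0.531]
 [-0.014  0.695  0.719  1.045]
 [ 0.     0.     0.     1.   ]]
[[519.69442472   0.         325.07326002]
 [  0.         519.69442472 197.36826373]
 [  0.           0.           1.        ]] [[-0.019  0.981 -0.193  0.222]
 [-1.    -0.017  0.011 -0.017]
 [ 0.007  0.193  0.981  1.734]
 [ 0.     0.     0.     1.   ]]
{'time_s': 0.1, 'joints': array([-6.00121804e+01,  2.20867186e+01,  3.88727240e-01, -2.60725854e-02,
       -6.84128150e+01, -1.48171520e+01]), 'joint_velocities': array([ 0.00442192, -0.04226332,  0.1231747 ,  0.15477657,  0.023109  ,
        0.09436723]), 'effort': array([ 2.05044489e-04, -3.91689205e+01,  1.87936056e+01,  4.23190936e+00,
        1.34950850e-02, -7.52185974e-05]), 'tcp_pos': array([ 0.16344423, -0.602691  ,  0.22157087]), 'ee_rot': array([[-9.65194476e-01, -2.61532528e-01, -6.00102865e-04],
       [-2.61533202e-01,  9.65192636e-01,  1.88649992e-03],
       [ 8.58337742e-05,  1.97778613e-03, -9.99998040e-01]]), 'wrist_force': array([ 0.38526917,  0.37537891, -0.16825656]), 'moment': array([ 0.03934189,  0.06996124, -0.01217068]), 'gripper_force': 0.0, 'gripper_width': 1.0005040291271492}
```

View pics/s1.png

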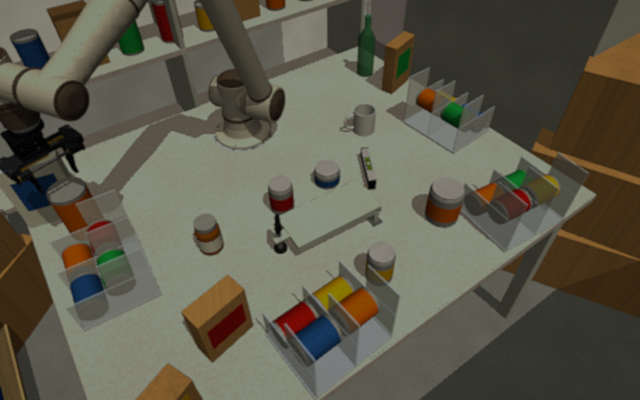

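View pics/t1.png

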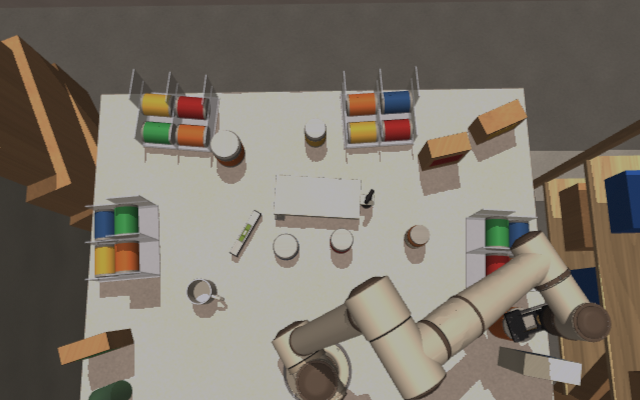

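The top view shows the board at columns 275–361, rows 176–218, the level around (246,233), the knob near (369,198), and cans at (286,246), (342,240) and (316,132). Next I measure them.

Run:
```python
from h import *
d=np.load('c.npz')
P=d['t'];px=d['tp']
def roi(a,b,c,e):
    m=np.zeros(P.shape[:2],bool);m[c:e,a:b]=1;return m
def rect(m,n):
    q=P[m]; rr=cv2.minAreaRect(q[:,:2].astype(np.float32));print(n,m.sum(),'z',np.percentile(q[:,2],[5,50,95]).round(3),'c',np.round(rr[0],3),'sz',np.round(rr[1],3),'ang',round(rr[2],1))
z=P[...,2]
rect(roi(220,270,200,265)&(z>.032)&(z<.05),'level')
m=roi(265,362,165,225)&(z>.045)&(z<.075);rect(m,'shelf')
q=P[m];A=np.c_[q[:,:2],np.ones(len(q))];co=np.linalg.lstsq(A,q[:,2],rcond=None)[0];print('plane',co)
rect(roi(358,385,180,215)&(z>.1),'knob top')
for n,b,h in(('cc',(268,305,228,265),.05),('ca',(325,360,222,258),.09),('cb',(300,332,112,150),.09),('jar',(400,435,220,252),.09)):
    rect(roi(*b)&(z>h),n)
big=cv2.resize(px[165:265,220:400,::-1],None,fx=4.4,fy=4.4,interpolation=2);cv2.imwrite('pics/t2.png',big)
```

```text
level 368 z [0.034 0.041 0.048] c [0.442 0.228] sz [0.026 0.162] ang 60.7
shelf 3349 z [0.057 0.065 0.072] c [ 0.554 -0.013] sz [0.284 0.134] ang 86.2
plane [0.00808416 0.02162638 0.06103683]
knob top 72 z [0.114 0.123 0.13 ] c [ 0.393 -0.099] sz [0.015 0.38 ] ang 62.4
cc 484 z [0.053 0.06  0.067] c [0.336 0.039] sz [0.243 0.08 ] ang 44.4
ca 416 z [0.094 0.105 0.111] c [ 0.329 -0.072] sz [0.072 0.231] ang 80.3
cb 374 z [0.095 0.105 0.112] c [ 0.515 -0.004] sz [0.069 0.586] ang 89.2
jar 317 z [0.102 0.11  0.117] c [ 0.316 -0.196] sz [0.06  0.399] ang 36.5
```

View pics/t2.png

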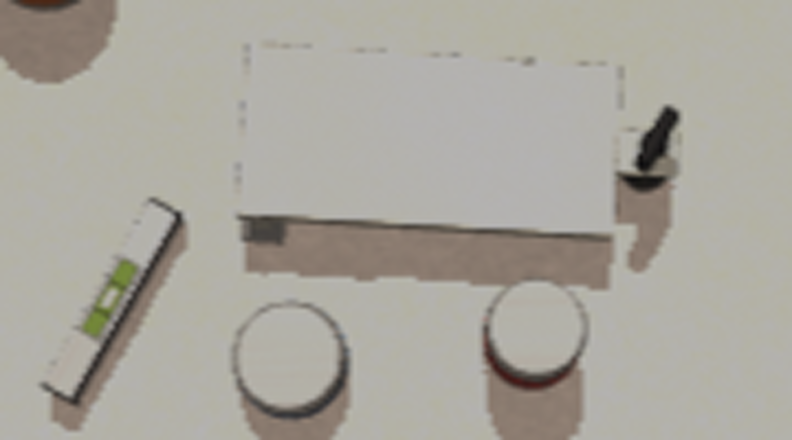

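The crop shows the wing from (640,165) to (672,112) and the level along (70,395)–(165,205). The board is clear apart from its surroundings. I'll refine the knob with both views and write a move-planning helper.

```bash
cat >> h.py <<'E'
from scipy.spatial.transform import Rotation as R
def plan(p,yaw):
    "tool-frame shift and turn to reach TCP p, pointing down, closing line (tool y) at yaw deg"
    s=r.sense();M=s['ee_rot'];t=np.radians(yaw)
    y=np.array([np.cos(t),np.sin(t),0]);z=np.array([0,0,-1.]);T=np.c_[np.cross(y,z),y,z]
    d=M.T@(np.array(p)-s['tcp_pos']);w=R.from_matrix(M.T@T).as_rotvec(degrees=True)
    print('t',round(s['time_s'],2),'tcp',s['tcp_pos'].round(4),'yaw',round(np.degrees(np.arctan2(M[1,1],M[0,1]))%360,1),'shift',d.round(4),'rv',w.round(2),'F',s['wrist_force'].round(2),'w',round(s['gripper_width'],3),'rows',round(max(np.linalg.norm(d)/.05,np.linalg.norm(w)/8.59),1))
E
python3 - <<'E'
from h import *
d=np.load('c.npz')
for k,b in(('t',(355,390,180,215)),('s',(265,295,205,260))):
    P=d[k];px=d[k+'p'].astype(int);m=np.zeros(P.shape[:2],bool);m[b[2]:b[3],b[0]:b[1]]=1
    m&=(px.max(-1)<60)&(P[...,2]>.09)&(P[...,2]<.14)
    n,l,st,_=cv2.connectedComponentsWithStats(m.astype(np.uint8));i=1+np.argmax(st[1:,4]);q=P[l==i]
    top=q[q[:,2]>.115]
    for a in(q,top):
        rr=cv2.minAreaRect(a[:,:2].astype(np.float32));print(k,len(a),a.mean(0).round(4),np.round(rr[0],3),np.round(rr[1],3),round(rr[2],1))
    v=np.linalg.svd((top-top.mean(0))[:,:2])[2][0];print('dir',np.degrees(np.arctan2(v[1],v[0])))
P=d['s'];px=d['sp'].astype(int);z=P[...,2]
m=(z>.03)&(z<.05)&(abs(P[...,0]-.442)<.12)&(abs(P[...,1]-.228)<.12);rr=cv2.minAreaRect(P[m][:,:2].astype(np.float32));print('level s',np.round(rr[0],3),np.round(rr[1],3),rr[2])
plan([.45,-.2,.23],180)
E
```

```text
t 57 [ 0.5387 -0.1729  0.1216] [ 0.54  -0.174] [0.014 0.043] 65.4
t 52 [ 0.5394 -0.1736  0.1235] [ 0.54  -0.175] [0.013 0.043] 62.0
dir 150.72438415658158
s 97 [ 0.551  -0.1798  0.1189] [ 0.545 -0.175] [0.015 0.051] 56.3
s 68 [ 0.5474 -0.1783  0.1241] [ 0.544 -0.175] [0.013 0.05 ] 57.9
dir -28.860913383347256
level s [0.419 0.189] [0.119 0.169] 59.7348747253418
t 0.1 tcp [ 0.1634 -0.6027  0.2216] yaw 105.2 shift [-0.3819  0.3137 -0.0078] rv [ 1.000e-01  7.000e-02 -7.484e+01] F [ 0.39  0.38 -0.17] w 1.001 rows 9.9
```

```bash
python3 steer.py '[[1,-0.382,0.314,-0.008,0,0,-75],[1,-0.382,0.314,-0.008,0,0,-75],[1,-0.382,0.314,-0.008,0,0,-75],[1,-0.382,0.314,-0.008,0,0,-75],[1,-0.382,0.314,-0.008,0,0,-75],[1,-0.382,0.314,-0.008,0,0,-75],[1,-0.382,0.314,-0.008,0,0,-75],[1,-0.382,0.314,-0.008,0,0,-75]]'; python3 -c "
from h import *
plan([.442,.228,.12],240.7)"
```

```text
time_s: 0.9
tcp_pos: [0.3959, -0.2752, 0.229]
ee_rot: [[-0.1, -0.995, -0.0], [-0.995, 0.1, 0.0], [-0.0, 0.0, -1.0]]
wrist_force: [1.0, -0.9, -0.4]
gripper_width: 1.0
gripper_force: 0.0
t 0.9 tcp [ 0.3959 -0.2752  0.229 ] yaw 174.3 shift [-0.5053  0.0042  0.109 ] rv [-0.000e+00  1.000e-02 -6.642e+01] F [ 0.98 -0.92 -0.36] w 1.0 rows 10.3
```

```bash
python3 steer.py '[[1,-0.505,0.004,0,0,0,-66.4],[1,-0.505,0.004,0,0,0,-66.4],[1,-0.505,0.004,0,0,0,-66.4],[1,-0.505,0.004,0,0,0,-66.4],[1,-0.505,0.004,0,0,0,-66.4],[1,-0.505,0.004,0,0,0,-66.4],[1,-0.505,0.004,0,0,0,-66.4],[1,-0.505,0.004,0,0,0,-66.4]]'; python3 -c "
from h import *
plan([.442,.228,.12],240.7)"
```

```text
time_s: 1.7
tcp_pos: [0.4339, 0.1229, 0.229]
ee_rot: [[0.872, -0.49, 0.0], [-0.49, -0.872, 0.0], [-0.0, -0.0, -1.0]]
wrist_force: [1.5, -0.2, 0.5]
gripper_width: 1.0
gripper_force: 0.0
t 1.7 tcp [0.4339 0.1229 0.229 ] yaw 240.7 shift [-0.0444 -0.0956  0.109 ] rv [-0.01  0.   -0.04] F [ 1.52 -0.24  0.49] w 1.0 rows 3.0
```

```bash
python3 steer.py '[[1,-0.044,-0.096,0.05,0,0,0],[1,-0.044,-0.096,0.109,0,0,0],[1,-0.044,-0.096,0.109,0,0,0],[1,-0.044,-0.096,0.109,0,0,0],[1,-0.044,-0.096,0.109,0,0,0]]'
python3 - <<'E'
from h import *
c=cap('wrist','w1.png');P=cloud(c);z=P[...,2]
m=(z>.034)&(z<.048)&(np.hypot(P[...,0]-.442,P[...,1]-.228)<.12)
n,l,st,_=cv2.connectedComponentsWithStats(m.astype(np.uint8));i=1+np.argmax(st[1:,4])
rr=cv2.minAreaRect(P[l==i][:,:2].astype(np.float32));print(st[i],rr)
plan([.442,.228,.010],240.7)
E
```

```text
time_s: 2.2
tcp_pos: [0.4431, 0.2259, 0.1186]
ee_rot: [[0.87, -0.494, -0.003], [-0.494, -0.87, -0.003], [-0.001, 0.004, -1.0]]
wrist_force: [-0.3, 0.2, -0.3]
gripper_width: 0.997
gripper_force: 0.0
[ 301  106   33  159 4691] ((0.45473116636276245, 0.22239671647548676), (0.02409610152244568, 0.13207034766674042), 60.08295440673828)
t 2.25 tcp [0.4439 0.2259 0.1202] yaw 240.4 shift [-0.0027 -0.001   0.1102] rv [ 0.05 -0.01 -0.34] F [-0.75 -0.18 -0.06] w 0.996 rows 2.2
```

View pics/w1.png

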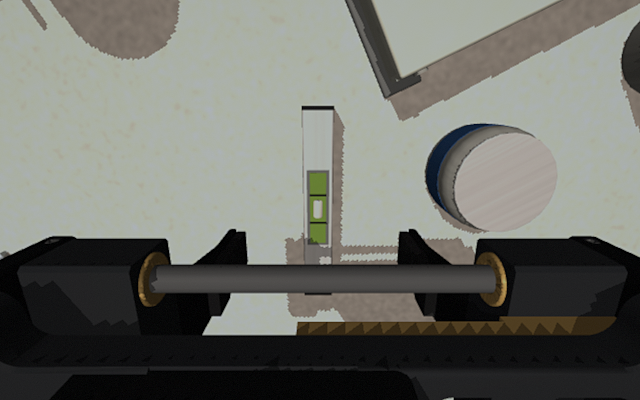

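The level (columns 303–333) runs between the open fingers (columns 245 and 400). It is well centred, so I'll descend and grip.

```bash
python3 steer.py '[[1,-0.003,-0.001,0.05,0,0,0],[1,-0.003,-0.001,0.08,0,0,0],[1,-0.003,-0.001,0.108,0,0,0],[1,-0.003,-0.001,0.108,0,0,0],[0,-0.003,-0.001,0.108,0,0,0],[0,-0.003,-0.001,0.108,0,0,0],[0,-0.003,-0.001,0.108,0,0,0],[0,-0.003,-0.001,0.108,0,0,0]]';  python3 steer.py '[[0,0,0,0,0,0,0],[0,0,0,0,0,0,0],[0,0,-0.0,-0.04,0,0,0],[0,0,0,-0.08,0,0,0],[0,0,0,-0.12,0,0,0],[0,0,0,-0.14,0,0,0]]'
python3 - <<'E'
from h import *
a=np.radians(86.2);q=np.array([.554,-.013])+.025*np.array([np.cos(a),np.sin(a)]);print(q)
plan([*q,.15],176.2)
E
```

```text
time_s: 3.05
tcp_pos: [0.4423, 0.229, 0.0134]
ee_rot: [[0.869, -0.495, 0.002], [-0.495, -0.869, 0.002], [0.001, -0.003, -1.0]]
wrist_force: [-0.4, -0.2, 0.5]
gripper_width: 0.723
gripper_force: 0.0
time_s: 3.65
tcp_pos: [0.4429, 0.2294, 0.1558]
ee_rot: [[0.869, -0.494, 0.005], [-0.494, -0.869, 0.004], [0.002, -0.006, -1.0]]
wrist_force: [0.3, 1.1, 0.3]
gripper_width: 0.168
gripper_force: 0.0
[0.55565685 0.01194504]
t 3.65 tcp [0.4429 0.2294 0.1558] yaw 240.4 shift [0.2055 0.1334 0.0055] rv [-3.600e-01  6.000e-02  6.417e+01] F [0.31 1.11 0.27] w 0.168 rows 7.5
```

The fingers need about 1 s to close, so I lifted empty. I'll reopen, go back and wait longer.

```bash
python3 steer.py '[[1,0,0,0,0,0,0],[1,0,0,0,0,0,0],[1,0,0,0,0,0,0],[1,0,0,0,0,0,0],[1,0,0,0,0,0,0],[1,0,0,0,0,0,0],[1,0,0,0,0,0,0]]'
python3 - <<'E'
from h import *
c=cap('wrist');P=cloud(c);z=P[...,2]
m=(z>.034)&(z<.048)&(np.hypot(P[...,0]-.442,P[...,1]-.228)<.12)
n,l,st,_=cv2.connectedComponentsWithStats(m.astype(np.uint8));i=1+np.argmax(st[1:,4])
rr=cv2.minAreaRect(P[l==i][:,:2].astype(np.float32));print(st[i],rr)
plan([.442,.228,.011],240.5)
E
```

```text
time_s: 4.35
tcp_pos: [0.4416, 0.2283, 0.1517]
ee_rot: [[0.869, -0.495, -0.001], [-0.495, -0.869, -0.001], [-0.0, 0.001, -1.0]]
wrist_force: [0.4, 0.3, -0.3]
gripper_width: 0.721
gripper_force: 0.0
[ 305  104   29  161 4187] ((0.4456338584423065, 0.22769366204738617), (0.024196099489927292, 0.15231138467788696), 60.22806167602539)
t 4.4 tcp [0.4416 0.2284 0.1518] yaw 240.3 shift [5.000e-04 1.000e-04 1.408e-01] rv [ 0.03  0.01 -0.17] F [ 0.41  0.38 -0.16] w 0.771 rows 2.8
```

```bash
python3 steer.py '[[1,0,0,0.04,0,0,0],[1,0,0,0.08,0,0,0],[1,0,0,0.12,0,0,0],[0.3,0,0,0.14,0,0,0],[0,0,0,0.14,0,0,0],[0,0,0,0.14,0,0,0],[0,0,0,0.14,0,0,0],[0,0,0,0.14,0,0,0]]';  python3 steer.py '[[0,0,0,0,0,0,0],[0,0,0,0,0,0,0],[0,0,0,0,0,0,0],[0,0,0,0,0,0,0],[0,0,0,0,0,0,0],[0,0,0,0,0,0,0],[0,0,0,0,0,0,0]]'
```

```text
time_s: 5.2
tcp_pos: [0.4425, 0.2292, 0.0135]
ee_rot: [[0.869, -0.495, 0.002], [-0.495, -0.869, 0.002], [0.001, -0.003, -1.0]]
wrist_force: [-0.7, -0.1, 0.3]
gripper_width: 0.632
gripper_force: 0.0
time_s: 5.9
tcp_pos: [0.4421, 0.2289, 0.0123]
ee_rot: [[0.869, -0.495, 0.001], [-0.495, -0.869, 0.001], [0.0, -0.001, -1.0]]
wrist_force: [0.6, 0.4, 2.0]
gripper_width: 0.273
gripper_force: 30.0
```

```bash
python3 steer.py '[[0,0,0,-0.04,0,0,0],[0,0,0,-0.08,0,0,0],[0,0,0,-0.12,0,0,0],[0,0,0,-0.14,0,0,0],[0,0,0,-0.14,0,0,0],[0,0,0,-0.14,0,0,0]]'
python3 - <<'E'
from h import *
print(r.sense()['gripper_force'])
plan([.5557,.012,.15],176.2)
E
```

```text
time_s: 6.5
tcp_pos: [0.4403, 0.2275, 0.1504]
ee_rot: [[0.868, -0.496, -0.003], [-0.496, -0.868, -0.001], [-0.002, 0.003, -1.0]]
wrist_force: [-0.6, -0.2, -3.8]
gripper_width: 0.269
gripper_force: 30.0
29.99973796773702
t 6.5 tcp [0.4403 0.2275 0.1504] yaw 240.3 shift [0.2071 0.1299 0.0004] rv [2.000e-01 1.000e-02 6.407e+01] F [-0.6  -0.19 -3.81] w 0.269 rows 7.5
```

```bash
python3 steer.py '[[0,0.207,0.13,0,0,0,64],[0,0.207,0.13,0,0,0,64],[0,0.207,0.13,0,0,0,64],[0,0.207,0.13,0,0,0,64],[0,0.207,0.13,0,0,0,64],[0,0.207,0.13,0,0,0,64],[0,0.207,0.13,0,0,0,64],[0,0.207,0.13,0,0,0,64]]';python3 steer.py '[[0,0,0,0,0,0,0],[0,0,0,0,0,0,0],[0,0,0,0,0,0,0]]'
python3 - <<'E'
from h import *
plan([.5557,.012,.085],176.2)
E
```

```text
time_s: 7.3
tcp_pos: [0.5552, 0.0118, 0.1482]
ee_rot: [[-0.07, -0.997, -0.007], [-0.998, 0.07, -0.001], [0.002, 0.007, -1.0]]
wrist_force: [-0.5, -0.2, -3.4]
gripper_width: 0.272
gripper_force: 30.0
time_s: 7.6
tcp_pos: [0.5566, 0.013, 0.1508]
ee_rot: [[-0.063, -0.998, -0.002], [-0.998, 0.063, -0.0], [0.001, 0.002, -1.0]]
wrist_force: [-1.2, 0.4, -2.9]
gripper_width: 0.277
gripper_force: 30.0
t 7.6 tcp [0.5566 0.013  0.1508] yaw 176.4 shift [0.001  0.0006 0.0658] rv [ 0.13 -0.04  0.19] F [-1.15  0.39 -2.93] w 0.277 rows 1.3
```

```bash
python3 steer.py '[[0,0,0,0.03,0,-1.3,0],[0,0,0,0.055,0,-1.3,0],[0,0,0,0.065,0,-1.3,0],[0,0,0,0.067,0,-1.3,0],[0,0,0,0.068,0,-1.3,0],[0,0,0,0.068,0,-1.3,0]]';python3 -c "
from h import *
plan([.5557,.012,.08],176.2)"
python3 steer.py '[[0,0,0,0.001,0,0,0],[0,0,0,0.002,0,0,0],[0,0,0,0.002,0,0,0]]'
python3 steer.py '[[0,0,0,0.001,0,0,0],[0,0,0,0.0015,0,0,0],[0,0,0,0.0015,0,0,0]]'
```

```text
time_s: 8.2
tcp_pos: [0.5581, 0.0133, 0.0852]
ee_rot: [[-0.063, -0.998, 0.004], [-0.998, 0.063, 0.023], [-0.023, -0.002, -1.0]]
wrist_force: [0.1, 0.8, -2.9]
gripper_width: 0.273
gripper_force: 30.0
t 8.2 tcp [0.5581 0.0133 0.0852] yaw 176.4 shift [0.0016 0.0023 0.0051] rv [-0.13  1.33  0.17] F [ 0.13  0.78 -2.86] w 0.273 rows 0.2
time_s: 8.5
tcp_pos: [0.5572, 0.0131, 0.0823]
ee_rot: [[-0.064, -0.998, 0.002], [-0.998, 0.064, 0.023], [-0.023, -0.001, -1.0]]
wrist_force: [0.0, -1.0, -2.1]
gripper_width: 0.276
gripper_force: 30.0
time_s: 8.8
tcp_pos: [0.5571, 0.013, 0.0804]
ee_rot: [[-0.064, -0.998, 0.001], [-0.998, 0.064, 0.023], [-0.023, 0.0, -1.0]]
wrist_force: [0.4, -0.4, -3.4]
gripper_width: 0.274
gripper_force: 30.0
```

```bash
for i in 1 2; do python3 steer.py '[[0,0,0,0.0005,0,0,0],[0,0,0,0.001,0,0,0],[0,0,0,0.001,0,0,0]]' | grep -E 'time|tcp|wrist'; done
```

```text
time_s: 9.1
tcp_pos: [0.5571, 0.0131, 0.0794]
wrist_force: [-0.5, -0.3, -2.4]
time_s: 9.4
tcp_pos: [0.5571, 0.0131, 0.0784]
wrist_force: [0.3, -0.1, -2.8]
```

```bash
for i in 1; do python3 steer.py '[[0,0,0,0.0005,0,0,0],[0,0,0,0.001,0,0,0],[0,0,0,0.001,0,0,0]]' | grep -E 'time|tcp|wrist'; done;  python3 steer.py '[[0,0,0,0.0005,0,0,0],[0,0,0,0.001,0,0,0],[0,0,0,0.001,0,0,0]]' | grep -E 'time|tcp|wrist'
```

```text
time_s: 9.7
tcp_pos: [0.5572, 0.0131, 0.0779]
wrist_force: [-0.7, 0.9, -0.7]
time_s: 10.0
tcp_pos: [0.5572, 0.0131, 0.0779]
wrist_force: [-3.9, 0.9, 7.3]
```

```bash
python3 steer.py '[[0,0,0,0.0003,0,0,0],[0,0,0,0.0003,0,0,0],[0,0,0,0.0003,0,0,0],[0,0,0,0.0003,0,0,0],[0,0,0,0.0003,0,0,0]]' | grep -E 'time|tcp|wrist'
python3 steer.py '[[0.8,0,0,-0.0005,0,0,0],[0.8,0,0,-0.0005,0,0,0],[0.8,0,0,-0.0005,0,0,0],[0.8,0,0,-0.0005,0,0,0],[0.8,0,0,-0.0005,0,0,0]]' 
python3 steer.py '[[0.6,0,0,-0.03,0,0,0],[0.6,0,0,-0.07,0,1.3,0],[0,0,0,-0.07,0,1.3,0]]'
python3 - <<'E'
from h import *
c=cap('scene','s2.png');P=cloud(c);z=P[...,2]
a=np.radians(86.2);e=np.array([np.cos(a),np.sin(a)])
cv2.imwrite('pics/s2.png',cv2.resize(c['pixels'][150:270,240:420,::-1],None,fx=4.4,fy=4.4,interpolation=2))
plan([*(np.array([.5571,.013])+.04*e),.12],176.3)
E
```

```text
time_s: 10.5
tcp_pos: [0.5573, 0.0131, 0.0779]
wrist_force: [-4.2, 0.6, 8.3]
time_s: 11.0
tcp_pos: [0.5572, 0.0131, 0.0765]
ee_rot: [[-0.064, -0.998, 0.001], [-0.998, 0.064, 0.023], [-0.023, 0.0, -1.0]]
wrist_force: [-0.4, -0.2, 0.7]
gripper_width: 0.638
gripper_force: 0.0
time_s: 11.3
tcp_pos: [0.5609, 0.0122, 0.1522]
ee_rot: [[-0.062, -0.998, 0.011], [-0.998, 0.062, 0.001], [-0.002, -0.011, -1.0]]
wrist_force: [0.8, 0.6, 0.1]
gripper_width: 0.576
gripper_force: 0.0
t 11.35 tcp [0.559  0.0122 0.1496] yaw 176.4 shift [-0.0407  0.002   0.0296] rv [-0.37  0.11  0.07] F [0.58 0.19 0.03] w 0.539 rows 1.0
```

View pics/s2.png

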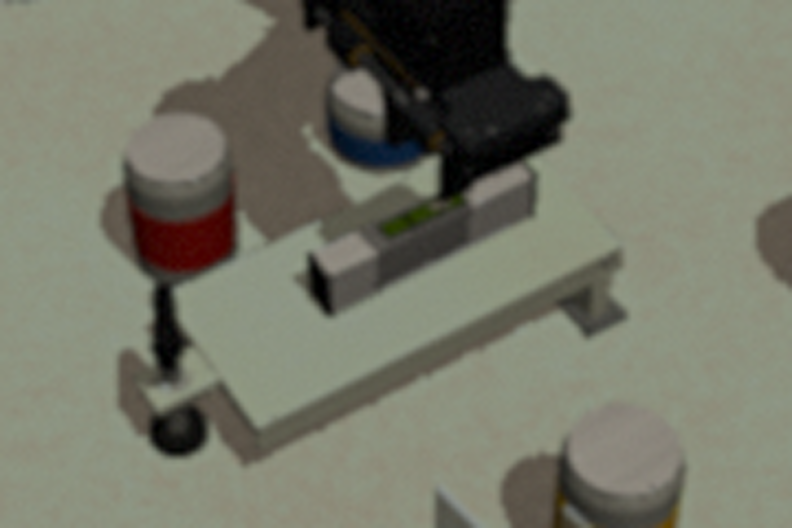

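The level now lies lengthwise on the board after being pressed with about 11 N. The knob is upright at (165,320) in the crop, untouched. Next is the knob.

```bash
python3 -c "
from h import *
plan([.543,-.176,.16],240)"
```

```text
t 11.35 tcp [0.559  0.0122 0.1496] yaw 176.4 shift [ 0.1888  0.004  -0.0108] rv [ -0.39  -0.11 -63.63] F [0.58 0.19 0.03] w 0.539 rows 7.4
```

```bash
python3 steer.py '[[0.7,0.189,0.004,-0.011,-0.4,0,-63.6],[0.7,0.189,0.004,-0.011,-0.4,0,-63.6],[0.7,0.189,0.004,-0.011,-0.4,0,-63.6],[0.7,0.189,0.004,-0.011,-0.4,0,-63.6],[0.7,0.189,0.004,-0.011,-0.4,0,-63.6],[0.7,0.189,0.004,-0.011,-0.4,0,-63.6],[0.7,0.189,0.004,-0.011,-0.4,0,-63.6],[0.7,0.189,0.004,-0.011,-0.4,0,-63.6]]' | grep time; python3 steer.py '[[0.7,0,0,0,0,0,0],[0.7,0,0,0,0,0,0],[0.7,0,0,0,0,0,0]]'
python3 - <<'E'
from h import *
c=cap('wrist','w2.png');P=cloud(c);px=c['pixels'].astype(int)
m=(px.max(-1)<60)&(P[...,2]>.112)&(P[...,2]<.128)&(np.hypot(P[...,0]-.543,P[...,1]+.176)<.035)
rr=cv2.minAreaRect(P[m][:,:2].astype(np.float32));print(m.sum(),rr)
plan([.543,-.176,.091],240)
E
```

```text
time_s: 12.15
time_s: 12.45
tcp_pos: [0.5408, -0.1767, 0.1573]
ee_rot: [[0.865, -0.502, -0.007], [-0.502, -0.865, -0.003], [-0.004, 0.006, -1.0]]
wrist_force: [0.6, -1.2, -0.4]
gripper_width: 0.699
gripper_force: 0.0
1300 ((0.5427232980728149, -0.17525966465473175), (0.013780009001493454, 0.046411190181970596), 59.89545822143555)
t 12.5 tcp [ 0.5408 -0.1767  0.1574] yaw 239.9 shift [ 0.0018 -0.0021  0.0664] rv [ 0.33  0.23 -0.14] F [ 0.16 -0.08  0.22] w 0.7 rows 1.3
```

View pics/w2.png

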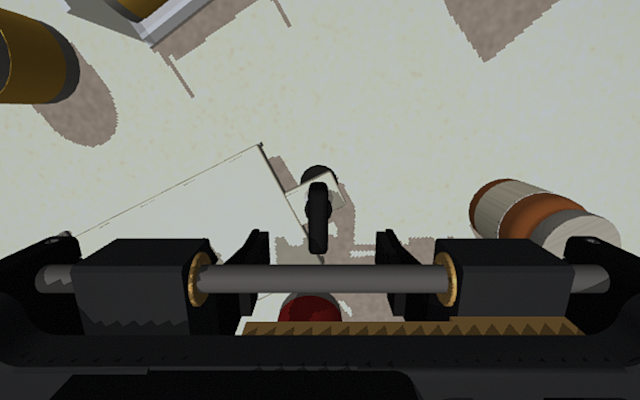

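The wing is centred between the fingers at column ~318, measured at (0.5427, −0.1753) and 60°. I'll descend and pinch.

```bash
python3 steer.py '[[0.7,0.001,-0.002,0.03,0.3,0.2,0],[0.7,0.001,-0.002,0.05,0.3,0.2,0],[0.7,0.001,-0.002,0.066,0.3,0.2,0],[0,0.001,-0.002,0.066,0.3,0.2,0],[0,0.001,-0.002,0.066,0.3,0.2,0],[0,0.001,-0.002,0.066,0.3,0.2,0],[0,0.001,-0.002,0.066,0.3,0.2,0],[0,0.001,-0.002,0.066,0.3,0.2,0]]'|grep time; python3 steer.py '[[0,0,0,0,0,0,0],[0,0,0,0,0,0,0],[0,0,0,0,0,0,0],[0,0,0,0,0,0,0],[0,0,0,0,0,0,0],[0,0,0,0,0,0,0]]'; python3 -c "
from h import *
plan([.5427,-.1753,.091],136)"
```

```text
time_s: 13.3
time_s: 13.9
tcp_pos: [0.5432, -0.1752, 0.0922]
ee_rot: [[0.866, -0.501, 0.002], [-0.501, -0.866, 0.0], [0.001, -0.001, -1.0]]
wrist_force: [0.7, 5.3, 2.9]
gripper_width: 0.215
gripper_force: 30.0
t 13.9 tcp [ 0.5432 -0.1752  0.0922] yaw 239.9 shift [-0.0004  0.0003  0.0012] rv [-1.0000e-01 -1.0000e-02  1.0395e+02] F [0.74 5.34 2.85] w 0.215 rows 12.1
```

```bash
python3 steer.py '[[0,0,0,0,0,0,7],[0,0,0,0,0,0,14],[0,0,0,0,0,0,21],[0,0,0,0,0,0,28],[0,0,0,0,0,0,28]]'; python3 -c "
from h import *
plan([.5427,-.1753,.091],136);print(r.sense()['moment'])"
```

```text
time_s: 14.4
tcp_pos: [0.5431, -0.1754, 0.0922]
ee_rot: [[0.53, -0.848, 0.001], [-0.848, -0.53, -0.0], [0.001, -0.001, -1.0]]
wrist_force: [0.9, 5.0, 4.0]
gripper_width: 0.215
gripper_force: 30.0
t 14.4 tcp [ 0.5431 -0.1754  0.0922] yaw 212.0 shift [-0.0003  0.0003  0.0012] rv [-7.000e-02 -1.000e-02  7.599e+01] F [0.88 5.   4.04] w 0.215 rows 8.8
[ 1.58587647 -0.09549548  0.1231852 ]
```

```bash
python3 steer.py '[[0,0,0,0,0,0,8],[0,0,0,0,0,0,16],[0,0,0,0,0,0,24],[0,0,0,0,0,0,32],[0,0,0,0,0,0,40],[0,0,0,0,0,0,48],[0,0,0,0,0,0,56],[0,0,0,0,0,0,56]]'|grep -E 'time|wrist|width'
python3 - <<'E'
from h import *
plan([.5427,-.1753,.091],136)
c=cap('top');P=cloud(c);z=P[...,2]
m=np.zeros(z.shape,bool);m[170:222,268:330]=1;m&=(z>.045)&(z<.078)
from numpy.linalg import lstsq
q=P[m];A=np.c_[q[:,:2],np.ones(len(q))];print(len(q),lstsq(A,q[:,2],rcond=None)[0])
cv2.imwrite('pics/t3.png',cv2.resize(c['pixels'][160:230,260:400,::-1],None,fx=5.5,fy=5.5,interpolation=2))
E
```

```text
time_s: 15.2
wrist_force: [-0.7, 5.1, 4.4]
gripper_width: 0.213
t 15.2 tcp [ 0.5426 -0.1754  0.0922] yaw 156.0 shift [-0.0002 -0.      0.0012] rv [-1.e-02 -0.e+00  2.e+01] F [-0.73  5.12  4.44] w 0.213 rows 2.3
811 [ 0.00729847 -0.00154663  0.06411014]
```

View pics/t3.png

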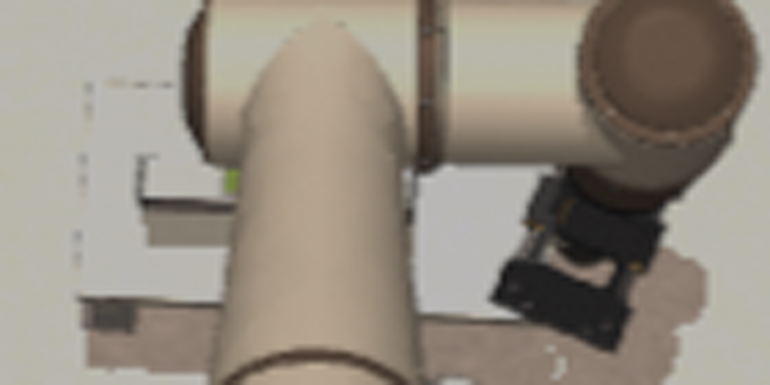

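The arm hides the vial in the top view, so I'll use the scene camera, comparing the board's slope before and after and the bubble position.

```bash
cat >> h.py <<'E'
def slope(P):
    a=np.radians(86.2);e=np.array([np.cos(a),np.sin(a)]);n=np.array([e[1],-e[0]])
    d=P[...,:2]-np.array([.554,-.013]);s=d@e;t=d@n;z=P[...,2]
    m=(s>-.13)&(s<.13)&(t>.025)&(t<.06)&(abs(z-.065)<.015)
    A=np.c_[s[m],t[m],np.ones(m.sum())];print('slope',m.sum(),np.linalg.lstsq(A,z[m],rcond=None)[0].round(4))
E
python3 - <<'E'
from h import *
slope(np.load('c.npz')['s']);slope(np.load('c.npz')['t'])
for i in range(2):
    c=cap('scene');slope(cloud(c))
# bubble: rectify level top, z=.1055
a=np.radians(86.3);e=np.array([np.cos(a),np.sin(a)]);n=np.array([e[1],-e[0]]);ctr=np.array([.557,.013])
S,T=np.meshgrid(np.arange(-.09,.09,.0005),np.arange(.03,-.03,-.0005))
X=np.stack([*(np.moveaxis(ctr+S[...,None]*e+T[...,None]*n,-1,0)),np.full(S.shape,.1055),np.ones(S.shape)],-1)
q=X@np.linalg.inv(c['world_from_camera']).T;K=c['K']
u=K[0,0]*q[...,0]/-q[...,2]+K[0,2];v=K[1,1]*-q[...,1]/-q[...,2]+K[1,2]
im=cv2.remap(c['pixels'],u.astype(np.float32),v.astype(np.float32),cv2.INTER_CUBIC)
cv2.imwrite('pics/v1.png',cv2.resize(im[:,:,::-1],None,fx=2.2,fy=2.2))
plan([.5427,-.1753,.091],136)
E
```

```text
slope 879 [0.0237 0.0024 0.0661]
slope 819 [0.0244 0.0181 0.0649]
slope 867 [0.0056 0.0035 0.0682]
slope 862 [ 0.0064 -0.0026  0.0685]
t 15.35 tcp [ 0.5426 -0.1754  0.0922] yaw 156.1 shift [-0.0001 -0.      0.0012] rv [-2.000e-02 -0.000e+00  2.013e+01] F [-1.33  5.57  4.14] w 0.209 rows 2.3
```

View pics/v1.png

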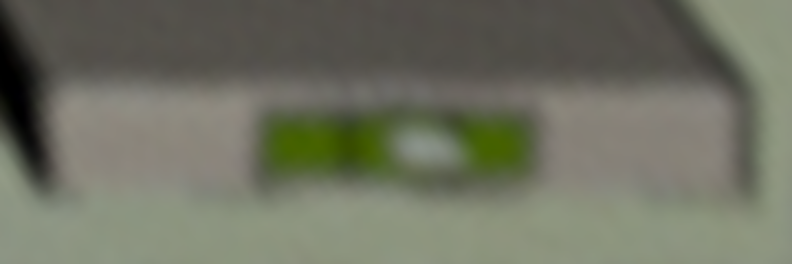

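The rectified view shows the vial window at columns 258–538 (centre 398). The bubble is at about 428, still drifting from the left end. Slope suggests about 26° more.

```bash
cat >> h.py <<'E'
def vial(f):
    c=r.capture('scene');slope(cloud(c))
    a=np.radians(86.3);e=np.array([np.cos(a),np.sin(a)]);n=np.array([e[1],-e[0]]);ctr=np.array([.557,.013])
    S,T=np.meshgrid(np.arange(-.09,.09,.0005),np.arange(.03,-.03,-.0005))
    X=np.stack([*(np.moveaxis(ctr+S[...,None]*e+T[...,None]*n,-1,0)),np.full(S.shape,.1055),np.ones(S.shape)],-1)
    q=X@np.linalg.inv(c['world_from_camera']).T;K=c['K']
    u=K[0,0]*q[...,0]/-q[...,2]+K[0,2];v=K[1,1]*-q[...,1]/-q[...,2]+K[1,2]
    im=cv2.remap(c['pixels'],u.astype(np.float32),v.astype(np.float32),cv2.INTER_CUBIC)
    if f: cv2.imwrite('pics/'+f,cv2.resize(im[:,:,::-1],None,fx=2.2,fy=2.2))
    b=im.astype(float)[58:75]  # vial rows
    g=(b[...,1]-b[...,2]).mean(0); print('vial row check',np.round(g[100:260:8]))
    gi=g>25; i=np.where(gi)[0]; bl=b[...,2].mean(0); j=np.arange(i.min(),i.max()+1); w=np.clip(bl[j]-40,0,None)
    print('window mm',S[0,i.min()]*1e3,S[0,i.max()]*1e3,'bubble mm rel. centre (+ = trestle)',((w*S[0,j]).sum()/w.sum()-(S[0,i.min()]+S[0,i.max()])/2)*1e3)
E
python3 steer.py '[[0,0,0,0,0,0,8],[0,0,0,0,0,0,16],[0,0,0,0,0,0,24],[0,0,0,0,0,0,24],[0,0,0,0,0,0,24],[0,0,0,0,0,0,24],[0,0,0,0,0,0,24],[0,0,0,0,0,0,24]]'|grep -E 'time|wrist|width'; python3 steer.py '[[0,0,0,0,0,0,0],[0,0,0,0,0,0,0],[0,0,0,0,0,0,0],[0,0,0,0,0,0,0],[0,0,0,0,0,0,0],[0,0,0,0,0,0,0],[0,0,0,0,0,0,0],[0,0,0,0,0,0,0]]'|grep -E 'time|wrist|width';python3 steer.py '[[0,0,0,0,0,0,0],[0,0,0,0,0,0,0],[0,0,0,0,0,0,0],[0,0,0,0,0,0,0]]'
python3 - <<'E'
from h import *
vial('v2.png')
E
```

```text
time_s: 16.15
wrist_force: [-0.4, 6.4, 4.2]
gripper_width: 0.217
time_s: 16.95
wrist_force: [-0.7, 5.1, 5.5]
gripper_width: 0.214
time_s: 17.35
tcp_pos: [0.5425, -0.1753, 0.0922]
ee_rot: [[-0.742, -0.671, -0.0], [-0.671, 0.742, -0.0], [0.0, 0.0, -1.0]]
wrist_force: [-0.8, 5.6, 4.6]
gripper_width: 0.217
gripper_force: 30.0
slope 853 [0.0014 0.0046 0.0689]
vial row check [ 9. 10. 11. 56. 88. 86. 83. 60. 36. 26. 24. 26. 33. 43. 75. 87. 86. 62.
 20.  7.]
window mm -29.999999999999943 31.00000000000011 bubble mm rel. centre (+ = trestle) 1.362706956063887
```

View pics/v2.png

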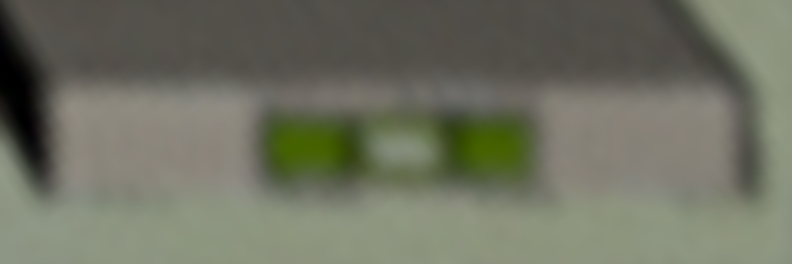

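The bubble at columns 365–440 sits between the lines at 352 and 455, near the centre. I'll nudge 4°, release and move to press the level on its trestle side, off the vial.

```bash
python3 steer.py '[[0,0,0,0,0,0,4],[0,0,0,0,0,0,4],[0,0,0,0,0,0,4],[0.6,0,0,0,0,0,4],[0.6,0,0,0,0,0,4],[0.6,0,0,0,0,0,4],[0.6,0,0,0,0,0,4],[0.6,0,0,0,0,0,4]]'|grep -E 'time|wrist|width'; python3 steer.py '[[0.6,0,0,-0.03,0,0,0],[0,0,0,-0.07,0,0,0],[0,0,0,-0.07,0,0,0]]'
python3 - <<'E'
from h import *
a=np.radians(86.3);e=np.array([np.cos(a),np.sin(a)])
plan([*(np.array([.557,.013])+.045*e),.15],176.3)
E
```

```text
time_s: 18.2
wrist_force: [0.3, -0.3, -0.2]
gripper_width: 0.557
time_s: 18.5
tcp_pos: [0.5461, -0.1767, 0.1675]
ee_rot: [[-0.788, -0.616, 0.011], [-0.616, 0.788, -0.003], [-0.007, -0.009, -1.0]]
wrist_force: [0.5, 0.0, 0.5]
gripper_width: 0.486
gripper_force: 0.0
t 18.5 tcp [ 0.5461 -0.1767  0.1675] yaw 128.0 shift [-0.1553  0.1765  0.0169] rv [ -0.66   0.15 -48.29] F [0.47 0.01 0.47] w 0.486 rows 5.6
```

```bash
python3 steer.py '[[0,-0.152,0.173,0,-0.5,0,-48.3],[0,-0.152,0.173,0,-0.5,0,-48.3],[0,-0.152,0.173,0,-0.5,0,-48.3],[0,-0.152,0.173,0,-0.5,0,-48.3],[0,-0.152,0.173,0,-0.5,0,-48.3],[0,-0.152,0.173,0,-0.5,0,-48.3],[0,-0.152,0.173,0,-0.5,0,-48.3],[0,-0.152,0.173,0,-0.5,0,-48.3]]'|grep time;  python3 steer.py '[[0,0,0,0,0,0,0],[0,0,0,0,0,0,0],[0,0,0,0,0,0,0]]'
python3 - <<'E'
from h import *
vial(None)
a=np.radians(86.3);e=np.array([np.cos(a),np.sin(a)])
plan([*(np.array([.557,.013])+.04*e),.112],176.3)
E
```

```text
time_s: 19.3
time_s: 19.6
tcp_pos: [0.556, 0.0535, 0.1616]
ee_rot: [[-0.067, -0.998, -0.008], [-0.998, 0.067, 0.004], [-0.003, 0.008, -1.0]]
wrist_force: [-0.4, 0.4, 0.1]
gripper_width: 0.007
gripper_force: 0.0
slope 859 [ 0.0001 -0.004   0.0693]
vial row check [10.  8. 11. 56. 89. 90. 86. 61. 40. 26. 18. 20. 24. 31. 44. 53. 52. 38.
 14.  5.]
window mm -29.999999999999943 29.50000000000011 bubble mm rel. centre (+ = trestle) -1.2452023619141348
t 19.65 tcp [0.556  0.0536 0.1616] yaw 176.2 shift [ 0.0006 -0.004   0.0496] rv [ 0.45  0.18 -0.15] F [0.06 1.45 0.02] w 0.009 rows 1.0
```

```bash
python3 steer.py '[[0,0,-0.002,0.03,0,0,0],[0,0,-0.002,0.042,0,0,0],[0,0,-0.002,0.046,0,0,0],[0,0,-0.002,0.048,0,0,0],[0,0,-0.002,0.048,0,0,0],[0,0,-0.002,0.048,0,0,0]]'|grep -E 'time|tcp|wrist|width'; python3 steer.py '[[0,0,0,0.0005,0,0,0],[0,0,0,0.001,0,0,0],[0,0,0,0.001,0,0,0],[0,0,0,0.001,0,0,0]]'|grep -E 'time|tcp|wrist'
```

```text
time_s: 20.25
tcp_pos: [0.5582, 0.0544, 0.1145]
wrist_force: [-0.7, 0.2, -0.1]
gripper_width: 0.002
time_s: 20.65
tcp_pos: [0.5577, 0.0542, 0.1127]
wrist_force: [0.2, -0.3, 1.1]
```

```bash
python3 steer.py '[[0,0,0,0.0005,0,0,0],[0,0,0,0.001,0,0,0],[0,0,0,0.001,0,0,0],[0,0,0,0.001,0,0,0]]'|grep -E 'time|tcp|wrist'
```

```text
time_s: 21.05
tcp_pos: [0.5576, 0.0542, 0.1115]
wrist_force: [-0.8, 1.0, -0.4]
```

```bash
for k in 1 2; do python3 steer.py '[[0,0,0,0.0005,0,0,0],[0,0,0,0.001,0,0,0],[0,0,0,0.001,0,0,0]]'|grep -E 'time|tcp|wrist'; done
```

```text
time_s: 21.35
tcp_pos: [0.5576, 0.0542, 0.1105]
wrist_force: [-0.2, 0.3, 0.6]
time_s: 21.65
tcp_pos: [0.5575, 0.0542, 0.1095]
wrist_force: [-0.1, -0.2, -0.7]
```

```bash
python3 steer.py '[[0,0,0,0.0005,0,0,0],[0,0,0,0.001,0,0,0],[0,0,0,0.001,0,0,0]]'|grep -E 'time|tcp|wrist'
```

```text
time_s: 21.95
tcp_pos: [0.5576, 0.0542, 0.1086]
wrist_force: [-0.2, 0.8, 0.8]
```

```bash
python3 steer.py '[[0,0,0,0.0005,0,0,0],[0,0,0,0.001,0,0,0],[0,0,0,0.001,0,0,0]]'|grep -E 'time|tcp|wrist'
```

```text
time_s: 22.25
tcp_pos: [0.5577, 0.0542, 0.1085]
wrist_force: [-2.4, 0.7, 4.5]
```

```bash
python3 steer.py '[[0,0,0,0.0003,0,0,0],[0,0,0,0.0006,0,0,0],[0,0,0,0.0006,0,0,0]]'|grep -E 'time|tcp|wrist'
```

```text
time_s: 22.55
tcp_pos: [0.5578, 0.0542, 0.1084]
wrist_force: [-3.2, 0.8, 7.7]
```

```bash
python3 steer.py '[[0,0,0,0.0004,0,0,0],[0,0,0,0.0004,0,0,0],[0,0,0,0.0004,0,0,0],[0,0,0,0.0004,0,0,0],[0,0,0,0.0004,0,0,0],[0,0,0,0.0004,0,0,0],[0,0,0,0.0004,0,0,0],[0,0,0,0.0004,0,0,0]]'|grep -E 'time|tcp|wrist'; python3 steer.py '[[0,0,0,0,0,0,0],[0,0,0,0,0,0,0],[0,0,0,0,0,0,0],[0,0,0,0,0,0,0],[0,0,0,0,0,0,0],[0,0,0,0,0,0,0],[0,0,0,0,0,0,0],[0,0,0,0,0,0,0]]'|grep -E 'time|tcp|wrist';  python3 -c "
from h import *
vial('v3.png');print(r.sense()['wrist_force'])"
```

```text
time_s: 23.35
tcp_pos: [0.5578, 0.0542, 0.1084]
wrist_force: [-3.4, 0.8, 10.2]
time_s: 24.15
tcp_pos: [0.5578, 0.0542, 0.1084]
wrist_force: [-4.0, 0.2, 9.6]
slope 866 [ 0.0017 -0.0204  0.0701]
vial row check [10.  9. 11. 57. 90. 87. 83. 58. 33. 24. 23. 19. 23. 31. 44. 52. 51. 49.
 22.  1.]
window mm -29.999999999999943 31.50000000000011 bubble mm rel. centre (+ = trestle) -1.611255903445865
[-2.44236131  0.37201223  8.81562347]
```

View pics/v3.png

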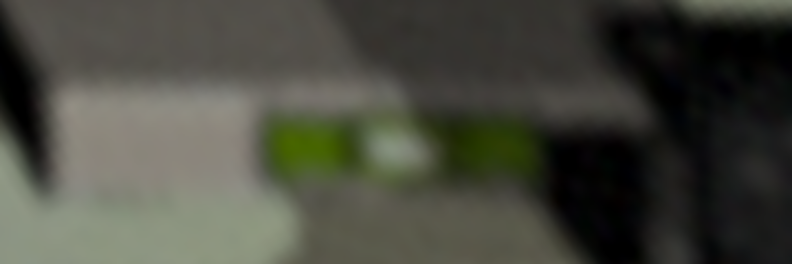

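The bubble spans columns 362–438 in a window of 262–543, so it is centred, with about 10 N of press held. I'm handing in.

```bash
python3 -c "
from station import r
print(r.finish_job())"
```

```text
the job is handed in; nothing more can be done
None
```

I handed the job in at about 24 s of the 61 s allowed: the level was pressed at about 11 N before the foot was turned, the foot was then turned about 112° clockwise, and at hand-in the bubble looked centred to about 1 mm with the fingers pressing at about 10 N; I did not re-measure the groceries, and the station gave no verdict.

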